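# Pop the widest coin tube out of its push-to-release holder

## Task

Three square coin tubes are sunk in push-to-release steel holders. Press the widest tube down into its holder until the latch lets go and it springs up, then draw it out and stand it upright on the flat floor of the white ceramic ring tray, setting it down gently and letting go. Leave the other two tubes latched and everything else where it is.

Things in the scene. Friction and masses are not known exactly. Their poses are not given: they have to be found in the camera images.
- tube_wide: the tube to fetch: square clear coin tube 48 x 48 x 90 mm with a white top and a low dome on it, 42 mm across, 7 mm high; about 0.15 kg. Origin: centre of the underside; z up, x and y square to the sides. Latched, its flat top is level with the holder's top and only the dome stands proud, too sloping to grip. Sprung up, 40 mm of its sides stand clear, 50 mm are still in the well
- tube_mid: bystander: same kind of tube, 37 x 37 mm, 90 mm tall plus 7 mm dome; origin at the centre of its underside. Must stay latched
- tube_slim: bystander: same kind of tube, 28 x 28 mm, 90 mm tall plus 7 mm dome; origin at the centre of its underside. Must stay latched
- rack_wide: fixed dark steel holder of the widest tube: upright block 84 x 84 mm, 120 mm high, with a square well in its top 52 mm wide (2 mm clear of the tube on each side). Origin: centre of its underside on the table; x and y square to its sides and to the tube
- rack_mid: fixed holder of the 37 mm tube, also 84 x 84 x 120 mm; origin at the centre of its underside
- rack_slim: fixed holder of the 28 mm tube, also 84 x 84 x 120 mm; origin at the centre of its underside
- lift_wide (a joint): height in m of the sprung lifter under the widest tube: 0 latched (tube underside 30 mm above the table), negative when pressed in (stop at -0.007), 0.040 when sprung up. Pressing about 4 mm (some 4 to 6 N on the dome) frees the latch; 5 to 6 mm is sure, and the tube follows as the press is lifted off. It does not latch again
- lift_mid (a joint): the same for the lifter under the 37 mm tube; must stay at 0 (latched)
- lift_slim (a joint): the same for the lifter under the 28 mm tube; must stay at 0 (latched)
- tray: loose round white ceramic ring tray, 0.7 kg: 184 mm across at the rim, 18 mm high, flat inner floor about 140 mm across, 6 mm above the table. Origin: centre of its underside
- loupe: bystander: amber glass loupe standing on the table, 55 mm across, 46 mm tall; origin at the centre of its underside
- medal_case: bystander: bronze medal in a flat clear case 100 x 100 x 16 mm; origin at the centre of its underside
- bin_rim (a point): bystander: middle of the front rim of the tilting steel bin (170 mm wide, 90 mm deep, rim about 107 mm above the table) on its stand (100 x 200 mm)
Not all that is in view belongs to the job. Leave any pink or purple look-alike of the rack_wide alone.

How it is judged (in metres and radians):
On the way, in this order (a step that is already met when the one before it is completed fails the run):
1. the widest tube is pressed into its holder (value of joint lift_wide below -0.002 m).
2. the latch has let go and the lifter has sprung up (value of joint lift_wide above 0.034 m), for 0.1 s.
3. the widest tube is held clear above its holder (height (world z) of tube_wide above 0.118 m and contact force between the fingers and tube_wide above 0.5 N), for 0.1 s.
At the end, for the whole second after the job is handed in: the widest tube stands upright (within 0.08 rad) and at rest on the tray's flat floor, its centre within 45 mm of the tray's centre, its underside under 12 mm above the table, let go; the other two lifters still latched (within 4 mm) (horizontal distance between tube_wide and tray below 0.045 m and height (world z) of tube_wide below 0.012 m and angle between tube_wide's own z axis and vertical below 0.08 rad and linear speed of tube_wide below 0.02 m/s and value of joint each of lift_mid, lift_slim below 0.004 m); the robot touches nothing.
It fails at once if the 37 mm or 28 mm tube sprang up or was taken out (value of joint any of lift_mid, lift_slim above 0.01 m or distance of any of tube_mid, tube_slim from where it was at the start of the episode above 0.015 m).
It fails at once if the widest tube was dropped or thrown (moving over 0.6 m/s out of the fingers, away from its holder) (horizontal distance between tube_wide and rack_wide above 0.09 m and contact force between the fingers and tube_wide below 0.1 N and linear speed of tube_wide above 0.6 m/s).
It fails at once if the tray, the loupe, the medal case or the bin was shifted by more than 30 mm (distance of any of tray, loupe, medal_case, bin_rim from where it was at the start of the episode above 0.03 m).
It also fails if it takes over 50 s, if anything falls off the work surface, if the arm or the gripper's body presses on something with over 40 N, if the wrist force passes 120 N, or if a joint passes its speed limit or range.

## Robot

A 6-joint arm with a two-finger parallel gripper is mounted at the origin on the work surface. World frame = base frame: x ahead of the robot, y to its left, z up, the work surface at z = 0. Lengths are in mm, angles in degrees, forces in N, time in s.
With the tool pointing down it reaches from about 250 to 800 mm from the base axis. Payload 8.5 kg.
Tool frame: the origin (TCP) lies on the front face of the gripper's body, between the roots of the fingers; the fingertips stand 73 mm ahead of it and the grasp point (between the pads) lies 54 mm ahead of it (robot.finger_overhang is the z of the fingertips in the tool frame, in mm); z points along the fingers, y is the line along which they close (so a half turn about z gives the same grasp; the last joint's range is limited). The gripper opens to 85 mm and grips with 20 to 120 N. Pads are 22 mm wide; open, the fingers measure 114 mm over their backs; the gripper's body (76 mm by 85 mm) begins 54 mm behind the grasp point. The pads swing forward as they close: fully open they stand 13 mm farther back than shut.
Start: joints at [-72.25, 13.648, -0.773, 75.585, 0, 90], TCP at [160.043, -499.973, 303.876] pointing down, gripper open.
Joint ranges: [-152.45, 152.45], [-59.26, 108.67], [-65.41, 83.53], [-104.44, 129.93], [-82.83, 76.93], [-180, 180]. Speed limits (degrees/s): [127.2, 127.2, 159.86, 180, 180, 180].

## Interface

Orientations are given as [roll, pitch, yaw] about the fixed x, y, z axes, in that order (R = Rz(yaw) Ry(pitch) Rx(roll)).
In Python, from cell import sense, optics, robot gives the robot as it stands. The module is installed in compiled form; this text tells all that it offers.
- The arm moves only by the tool servo_tool, never from a script. Its argument "targets" is a list of rows, each a list of 7 numbers: the turn, a rotation vector about the tool's x, y, z in degrees, then the shift along the tool's x, y, z in m, then the finger opening in m, from 0 to 0.0854. In form: [[rx, ry, rz, dx, dy, dz, hand], ...]. A call has exactly 5 rows; each row is the pose to reach, as a shift and turn from the pose commanded when the call began, along the tool's axes at that moment; what a row does not reach only later rows make up. A row lasts 1/12 s, in which the tool goes at most 41.7 mm and 7.16 degrees, less where a joint would pass 70% of its speed; a pose out of reach is approached as far as the arm can. A call with a gripper value outside its range is refused whole. The fingers move at their own pace and stop on an object; "newtons" is the grip in N (left out, the last holds). Time passes only in rows, so rows that repeat a pose let the fingers close, or fill a call up. It gives the time, the measured TCP pose, the force, the opening and the grip force at its end, in the units of the state.
- sense(): the state, without advancing time (a new reading comes with each control period).
- optics.camera(name): name is "side" or "top" or "wrist"; returns a dict with "image" (400x640x3 uint8, blue, green, red), "fx", "fy", "cx", "cy" (pixels), "R" (3x3) and "t" (3): a world point X has camera coordinates R X + t. Camera axes: x right, y down, z forward; pixel columns grow to the right and rows downward; lengths in mm; the calibration is good to about 2 mm. A picture is of the moment at which its call begins. There is no depth.
- robot.hand_in(): hands the job in; it is judged then, once.
The state is a dict: "t": time; "joint_positions": joint angles; "qvel": joint speeds; "effort": joint torques, N m; "tcp_pos": TCP position; "eef_rot": TCP orientation; "ft_force": force on the tool from outside, world axes, zero at the start; "ft_torque": the same for the moment, N m; "gripper_width": opening from 0.0 (shut) to 1.0 (fully open); "grip_force": force on a finger pad.
Only numpy, scipy, OpenCV 4.12 (cv2) and the standard library are available. Lean on these libraries where they do the work, as an engineer would, in place of code of your own. Each camera call takes 0.05 s, during which the arm holds its last target. There are 200 camera calls.

## Working session

There is one attempt and no reset: what is moved stays moved. The work goes in short steps, Python scripts to look and compute and a tool call to move; the robot and the scene stay as the last step left them, time stands still between calls to the robot, and variables do not carry over. Pictures are saved under pics/ and viewed, at most 10 in all, crops included, and the job is handed in when it is done.

Besides the shell and the picture viewer there is one more tool, called after "Emit:" by a JSON object that holds its "api" and its "payload", one argument or row to a line. servo_tool: Moves the arm, as the interface text tells. Its arguments: {"type":"object","properties":{"targets":{"type":"array","items":{"type":"array","items":{"type":"number"}}},"newtons":{"type":"number"}},"required":["targets"]}

```bash
mkdir -p pics
cat > h.py <<'E'
import numpy as np, cv2
from cell import sense, optics, robot
def ray(c,u,v,z):
    d=c["R"].T@np.array([(u-c["cx"])/c["fx"],(v-c["cy"])/c["fy"],1]); o=-c["R"].T@np.asarray(c["t"])
    return o+d*(z-o[2])/d[2]
def proj(c,X):
    p=c["R"]@np.asarray(X)+c["t"]; return p[0]/p[2]*c["fx"]+c["cx"],p[1]/p[2]*c["fy"]+c["cy"]
E
python3 - <<'E'
from h import *
import pickle
s=sense(); print(s["t"],s["tcp_pos"],s["eef_rot"])
for n in("top","side"):
    c=optics.camera(n); pickle.dump(c,open(n+".pkl","wb")); cv2.imwrite(f"pics/{n}0.png",c["image"])
    print(n,-c["R"].T@c["t"],c["fx"])
E
```

```text
0.0 [ 159.96230378 -499.733362    303.29057583] [-1.79920599e+02  4.39467248e-04  1.77483292e+01]
top [ 431.10284849  -47.33452749 1035.42746381] 405.1291963029623
side [ 484.66250474 -728.46728456  946.64497845] 425.6900016811363
```

View pics/top0.png

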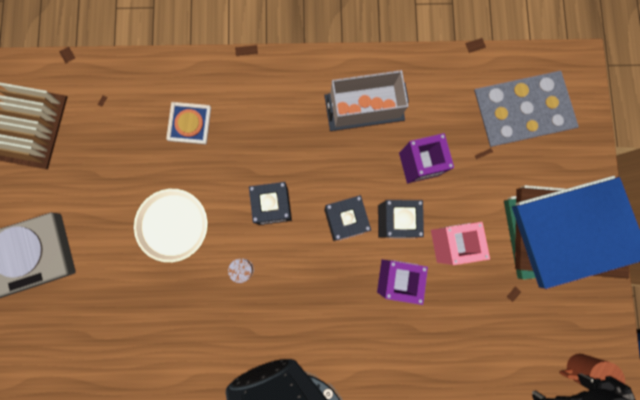

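View pics/side0.png

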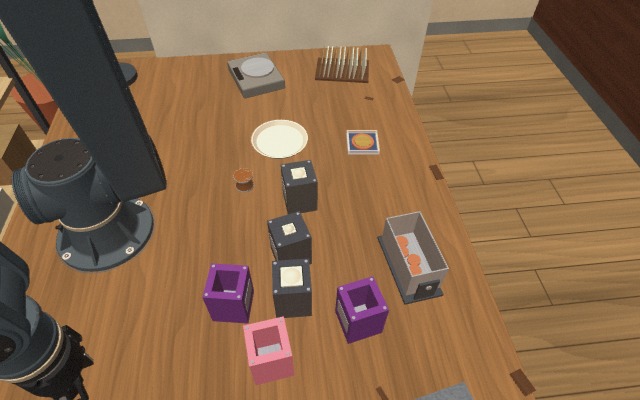

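The top view shows the wide tube's white top at about (404,218), the slim one at (348,217) and the mid one at (269,202). The tray is at (171,225). The side view shows wide at (291,276) and the tray at (280,138). Purple and pink decoys stand around the wide holder.

Run:
```python
from h import *
import pickle
for n,pts in(("top",{"wide":(404,218,120),"slim":(348,217,120),"mid":(269,202,120),"tray":(171,225,18)}),("side",{"wide":(291,276,120),"tray":(280,138,18)})):
    c=pickle.load(open(n+".pkl","rb")); im=c["image"]
    hsv=cv2.cvtColor(im,cv2.COLOR_BGR2HSV)
    m=cv2.inRange(hsv,(0,0,165),(179,80,255))
    N,L,S,C=cv2.connectedComponentsWithStats(m)
    for k,(u,v,z) in pts.items():
        l=L[v,u]
        cnt=cv2.findContours((L==l).astype(np.uint8),cv2.RETR_EXTERNAL,cv2.CHAIN_APPROX_NONE)[0][0][:,0,:]
        P=np.array([ray(c,a,b,z)[:2] for a,b in cnt],np.float32)
        print(n,k,l,S[l],"rect",cv2.minAreaRect(P),"circ",cv2.minEnclosingCircle(P))
    if n=="top":
        # dark rack body top
        x0,y0,x1,y1=375,190,432,247
        d=cv2.inRange(hsv[y0:y1,x0:x1],(0,0,0),(179,255,75))
        for nm,(a,b,e,f) in {"wide":(377,195,428,242),"slim":(322,192,374,245)}.items():
            d=np.zeros(im.shape[:2],np.uint8); d[b:f,a:e]=cv2.inRange(hsv[b:f,a:e],(85,0,0),(140,255,110))
            q=cv2.findNonZero(d)[:,0,:]; P=np.array([ray(c,s,t,120)[:2] for s,t in q],np.float32); print(nm,"rack",cv2.minAreaRect(P))
        big=cv2.resize(im[120:320,310:510],(800,600)[:1]*0 or (600,600),interpolation=cv2.INTER_CUBIC); cv2.imwrite("pics/z.png",big)
```

```text
top wide 32 [394 207  22  22 465] rect ((488.6898193359375, -259.2845458984375), (47.73334503173828, 47.99311447143555), 87.49411010742188) circ ((488.5510559082031, -258.6173400878906), 31.726768493652344)
top slim 33 [341 210  15  15 167] rect ((491.71142578125, -130.881103515625), (29.134540557861328, 29.372730255126953), 14.89052963256836) circ ((492.45794677734375, -131.28317260742188), 18.339454650878906)
top mid 26 [260 193  18  18 280] rect ((530.8436889648438, 48.01062774658203), (38.003204345703125, 38.018306732177734), 6.127322196960449) circ ((530.9347534179688, 48.308650970458984), 24.488710403442383)
top tray 24 [ 133  188   75   75 4316] rect ((488.403076171875, 305.1658630371094), (184.07330322265625, 182.94216918945312), 44.7838134765625) circ ((488.35992431640625, 304.6403503417969), 92.67070007324219)
wide rack ((486.9562072753906, -256.56121826171875), (84.1458740234375, 79.25132751464844), 88.97382354736328)
slim rack ((491.19061279296875, -129.2246856689453), (78.45486450195312, 83.14991760253906), 15.092436790466309)
side wide 59 [280 266  23  21 424] rect ((487.6263427734375, -259.15545654296875), (48.97661209106445, 46.85435104370117), 89.55229949951172) circ ((486.8359375, -259.3919982910156), 31.9277286529541)
side tray 12 [ 251  120   57   38 1714] rect ((487.0113525390625, 303.91571044921875), (175.0057373046875, 180.3225555419922), 83.91776275634766) circ ((487.10931396484375, 304.10260009765625), 91.61758422851562)
```

View pics/z.png

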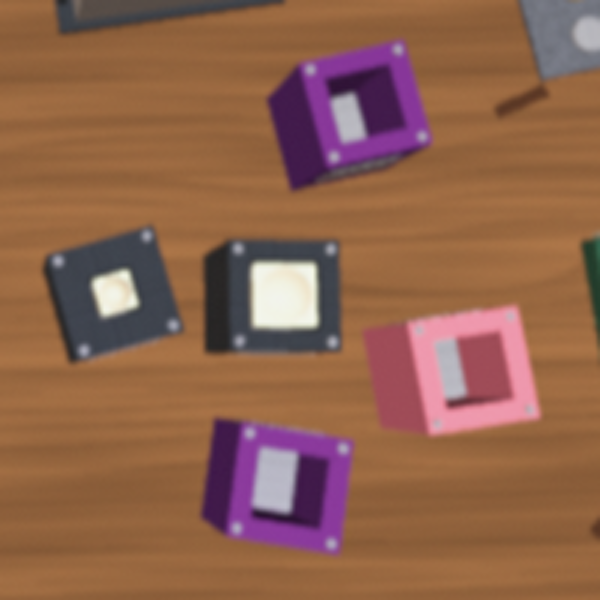

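The wide tube is at about (488, -259), yaw about -1°, and the tray centre is at about (488, 304). I'll move above the tube with the fingers shut, turning to yaw -1.

Emit:
{"api": "servo_tool", "payload": {
  "targets": [
    [0, 0, 4, 0.034, -0.0115, 0, 0],
    [0, 0, 8, 0.068, -0.023, 0, 0],
    [0, 0, 12, 0.102, -0.0345, 0, 0],
    [0, 0, 16, 0.137, -0.046, 0, 0],
    [0, 0, 19, 0.171, -0.057, 0, 0]
  ]
}}

```text
t: 0.52
tcp_pos: [306.5, -392.3, 303.7]
eef_rot: [-180.0, 0.0, -1.5]
ft_force: [1.0, -0.1, 1.0]
gripper_width: 0.293
grip_force: 0.0
```

```bash
cat > d.py <<'E'
from h import *
from scipy.spatial.transform import Rotation as Ro
import sys
X=np.array([float(a) for a in sys.argv[1:4]]); s=sense()
R=Ro.from_euler("xyz",s["eef_rot"],degrees=True)
print("t",s["t"],"tcp",s["tcp_pos"],s["eef_rot"],"delta tool mm",R.inv().apply(X-s["tcp_pos"]).round(1))
E
python3 d.py 488.3 -259.2 303
```

```text
t 0.5167 tcp [ 306.47383609 -392.25642698  303.66494673] [-1.79972014e+02  1.59891381e-02 -1.49354572e+00] delta tool mm [ 178.3 -137.8    0.7]
```

Emit:
{"api": "servo_tool", "payload": {
  "targets": [
    [0, 0, 0, 0.032, -0.025, 0, 0],
    [0, 0, 0, 0.064, -0.05, 0, 0],
    [0, 0, 0, 0.096, -0.075, 0, 0],
    [0, 0, 0, 0.128, -0.1, 0, 0],
    [0, 0, 0, 0.15, -0.117, 0, 0]
  ]
}}

```text
t: 0.93
tcp_pos: [460.2, -277.6, 303.6]
eef_rot: [-180.0, -0.0, -1.2]
ft_force: [-0.1, -0.3, -0.2]
gripper_width: 0.003
grip_force: 0.0
```

```bash
python3 d.py 488.3 -259.2 303
python3 - <<'E'
from h import *
import pickle
c=optics.camera("wrist"); pickle.dump(c,open("w.pkl","wb")); cv2.imwrite("pics/w.png",c["image"]); print(sense()["tcp_pos"],proj(c,[488.3,-259.2,120]))
E
```

```text
t 0.9333 tcp [ 460.18850753 -277.56213315  303.553641  ] [-1.79960109e+02 -2.51589211e-03 -1.16841766e+00] delta tool mm [ 27.7 -18.9   0.6]
[ 462.88004233 -275.91838398  303.26776197] (np.float64(297.35920501954394), np.float64(160.40567576227932))
```

View pics/w.png

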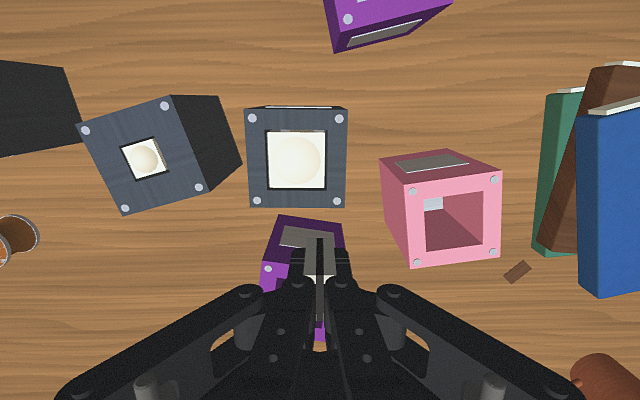

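The wrist picture shows the wide tube's top at (297,160), matching the projected estimate and square to the tool; the closed fingers are clear of everything.

```bash
python3 - <<'E'
from h import *
import pickle
c=pickle.load(open("w.pkl","rb"));hsv=cv2.cvtColor(c["image"],cv2.COLOR_BGR2HSV)
m=cv2.inRange(hsv,(0,0,165),(179,80,255));L=cv2.connectedComponents(m)[1]
q=cv2.findNonZero((L==L[160,297]).astype(np.uint8))[:,0,:]
print(cv2.minAreaRect(np.array([ray(c,a,b,120)[:2] for a,b in q],np.float32)))
E
python3 d.py 488.3 -259.2 303
```

```text
((488.44122314453125, -258.0053405761719), (47.40799331665039, 46.928836822509766), 88.9183349609375)
t 0.9833 tcp [ 462.88004233 -275.91838398  303.26776197] [-1.79897932e+02 -8.46912698e-02 -1.05240871e+00] delta tool mm [ 25.1 -17.2   0.3]
```

Emit:
{"api": "servo_tool", "payload": {
  "targets": [
    [0, 0, 0, 0.0245, -0.017, 0.01, 0],
    [0, 0, 0, 0.0245, -0.017, 0.04, 0],
    [0, 0, 0, 0.0245, -0.017, 0.07, 0],
    [0, 0, 0, 0.0245, -0.017, 0.085, 0],
    [0, 0, 0, 0.0245, -0.017, 0.09, 0]
  ]
}}

```text
t: 1.4
tcp_pos: [481.7, -262.5, 210.8]
eef_rot: [-179.9, 0.3, -1.2]
ft_force: [-0.2, -0.9, -0.6]
gripper_width: -0.001
grip_force: 0.0
```

Emit:
{"api": "servo_tool", "payload": {
  "targets": [
    [0, 0, 0, 0, 0, 0.003, 0],
    [0, 0, 0, 0, 0, 0.006, 0],
    [0, 0, 0, 0, 0, 0.009, 0],
    [0, 0, 0, 0, 0, 0.011, 0],
    [0, 0, 0, 0, 0, 0.013, 0]
  ]
}}

```text
t: 1.82
tcp_pos: [483.2, -263.7, 201.5]
eef_rot: [180.0, -0.1, -1.3]
ft_force: [-0.4, 0.1, 0.2]
gripper_width: -0.002
grip_force: 0.0
```

Emit:
{"api": "servo_tool", "payload": {
  "targets": [
    [0, 0, 0, 0.005, -0.005, -0.002, 0],
    [0, 0, 0, 0.005, -0.005, -0.002, 0],
    [0, 0, 0, 0.005, -0.005, -0.001, 0],
    [0, 0, 0, 0.005, -0.005, 0.0, 0],
    [0, 0, 0, 0.005, -0.005, 0.001, 0]
  ]
}}

```text
t: 2.23
tcp_pos: [488.1, -258.5, 199.9]
eef_rot: [180.0, -0.0, -1.2]
ft_force: [-0.7, 0.5, 0.8]
gripper_width: 0.001
grip_force: 0.8
```

Emit:
{"api": "servo_tool", "payload": {
  "targets": [
    [0, 0, 0, 0, 0, 0.001, 0],
    [0, 0, 0, 0, 0, 0.002, 0],
    [0, 0, 0, 0, 0, 0.003, 0],
    [0, 0, 0, 0, 0, 0.004, 0],
    [0, 0, 0, 0, 0, 0.005, 0]
  ]
}}

```text
t: 2.65
tcp_pos: [488.0, -258.6, 195.1]
eef_rot: [180.0, -0.0, -1.3]
ft_force: [-1.3, 1.4, 6.1]
gripper_width: 0.001
grip_force: 2.6
```

Emit:
{"api": "servo_tool", "payload": {
  "targets": [
    [0, 0, 0, 0, 0, 0.001, 0],
    [0, 0, 0, 0, 0, 0.001, 0],
    [0, 0, 0, 0, 0, -0.004, 0],
    [0, 0, 0, 0, 0, -0.01, 0],
    [0, 0, 0, 0, 0, -0.018, 0]
  ]
}}

```text
t: 3.07
tcp_pos: [487.9, -258.5, 213.3]
eef_rot: [-180.0, 0.0, -1.3]
ft_force: [0.6, 0.4, 2.1]
gripper_width: 0.003
grip_force: 0.8
```

Emit:
{"api": "servo_tool", "payload": {
  "targets": [
    [0, 0, 0, 0, 0, -0.01, 0],
    [0, 0, 0, 0, 0, -0.025, 0],
    [0, 0, 0, 0, 0, -0.045, 0.085],
    [0, 0, 0, 0, 0, -0.065, 0.085],
    [0, 0, 0, 0, 0, -0.08, 0.085]
  ]
}}

```text
t: 3.48
tcp_pos: [488.1, -258.5, 295.3]
eef_rot: [180.0, -0.1, -1.2]
ft_force: [1.4, -0.1, 0.1]
gripper_width: 0.418
grip_force: 0.0
```

Emit:
{"api": "servo_tool", "payload": {
  "targets": [
    [0, 0, 0, 0, 0, 0, 0.085],
    [0, 0, 0, 0, 0, 0, 0.085],
    [0, 0, 0, 0, 0, 0, 0.085],
    [0, 0, 0, 0, 0, 0, 0.085],
    [0, 0, 0, 0, 0, 0, 0.085]
  ]
}}

```text
t: 3.9
tcp_pos: [487.7, -258.3, 292.1]
eef_rot: [-180.0, 0.1, -1.3]
ft_force: [0.7, -0.4, -0.1]
gripper_width: 0.995
grip_force: 0.0
```

Run:
```python
from h import *
print(sense()["tcp_pos"])
for n in("side","wrist"):
    c=optics.camera(n);im=c["image"]; cv2.imwrite(f"pics/{n}1.png",im)
a=cv2.imread("pics/side1.png")[170:330,200:400];b=cv2.imread("pics/wrist1.png")
cv2.imwrite("pics/both.png",np.hstack([cv2.resize(a,(400,320)),cv2.resize(b,(400,320))]))
```

```text
[ 487.68651654 -258.34374759  292.05432233]
```

View pics/both.png

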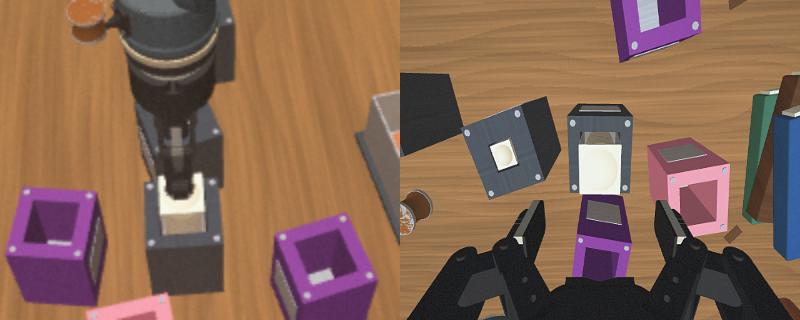

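The lifter has sprung: the side crop shows the tube standing above the holder, and the wrist view has its top at (600,169), centred between the open fingers. I'll descend to grip it.

Emit:
{"api": "servo_tool", "payload": {
  "targets": [
    [0, 0, 0, 0, 0, 0.025, 0.085],
    [0, 0, 0, 0, 0, 0.05, 0.085],
    [0, 0, 0, 0, 0, 0.075, 0.085],
    [0, 0, 0, 0, 0, 0.09, 0.085],
    [0, 0, 0, 0, 0, 0.096, 0.085]
  ]
}}

```text
t: 4.42
tcp_pos: [486.8, -257.9, 194.2]
eef_rot: [-179.9, 0.2, -1.2]
ft_force: [-0.5, 0.3, -0.0]
gripper_width: 0.994
grip_force: 0.0
```

Emit:
{"api": "servo_tool", "payload": {
  "targets": [
    [0, 0, 0, 0, 0, 0, 0.04],
    [0, 0, 0, 0, 0, 0, 0.04],
    [0, 0, 0, 0, 0, 0, 0.04],
    [0, 0, 0, 0, 0, 0, 0.04],
    [0, 0, 0, 0, 0, 0, 0.04]
  ],
  "newtons": 30
}}

```text
t: 4.83
tcp_pos: [488.6, -258.8, 198.1]
eef_rot: [180.0, -0.1, -1.2]
ft_force: [0.0, -0.2, 1.8]
gripper_width: 0.558
grip_force: 38.6
```

Emit:
{"api": "servo_tool", "payload": {
  "targets": [
    [0, 0, 0, 0, 0, 0, 0.04],
    [0, 0, 0, 0, 0, 0, 0.04],
    [0, 0, 0, 0, 0, 0, 0.04],
    [0, 0, 0, 0, 0, 0, 0.04],
    [0, 0, 0, 0, 0, 0, 0.04]
  ]
}}

```text
t: 5.25
tcp_pos: [488.3, -258.7, 197.1]
eef_rot: [180.0, -0.0, -1.3]
ft_force: [2.2, -1.5, 2.0]
gripper_width: 0.556
grip_force: 38.6
```

Emit:
{"api": "servo_tool", "payload": {
  "targets": [
    [0, 0, 0, 0, 0, -0.008, 0.04],
    [0, 0, 0, 0, 0, -0.02, 0.04],
    [0, 0, 0, 0, 0, -0.035, 0.04],
    [0, 0, 0, 0, 0, -0.05, 0.04],
    [0, 0, 0, 0, 0, -0.065, 0.04]
  ]
}}

```text
t: 5.67
tcp_pos: [487.3, -258.1, 262.4]
eef_rot: [-179.9, 0.1, -1.3]
ft_force: [0.4, -0.7, -1.6]
gripper_width: 0.559
grip_force: 38.2
```

Emit:
{"api": "servo_tool", "payload": {
  "targets": [
    [0, 0, 0, 0, 0, -0.014, 0.04],
    [0, 0, 0, 0, 0, -0.026, 0.04],
    [0, 0, 0, 0, 0, -0.036, 0.04],
    [0, 0, 0, 0, 0, -0.042, 0.04],
    [0, 0, 0, 0, 0, -0.045, 0.04]
  ]
}}

```text
t: 6.08
tcp_pos: [488.0, -258.5, 307.6]
eef_rot: [-180.0, -0.0, -1.3]
ft_force: [-0.0, 0.0, -1.4]
gripper_width: 0.559
grip_force: 38.2
```

Emit:
{"api": "servo_tool", "payload": {
  "targets": [
    [0, 0, 0, 0, -0.01, 0, 0.04],
    [0, 0, 0, 0, -0.03, 0, 0.04],
    [0, 0, 0, 0, -0.055, 0, 0.04],
    [0, 0, 0, 0, -0.085, 0, 0.04],
    [0, 0, 0, 0, -0.115, 0, 0.04]
  ]
}}

```text
t: 6.5
tcp_pos: [489.8, -142.0, 305.9]
eef_rot: [-180.0, 0.1, -1.3]
ft_force: [0.4, -0.1, -2.0]
gripper_width: 0.557
grip_force: 38.3
```

Run:
```python
from h import *
print(sense()["tcp_pos"],sense()["grip_force"])
a=optics.camera("side")["image"][100:340,180:420];b=optics.camera("top")["image"][100:340,230:470]
cv2.imwrite("pics/lift.png",np.hstack([cv2.resize(a,(400,400)),cv2.resize(b,(400,400))]))
```

```text
[ 489.8080139  -141.97101392  305.94041788] 38.27393889427185
```

View pics/lift.png

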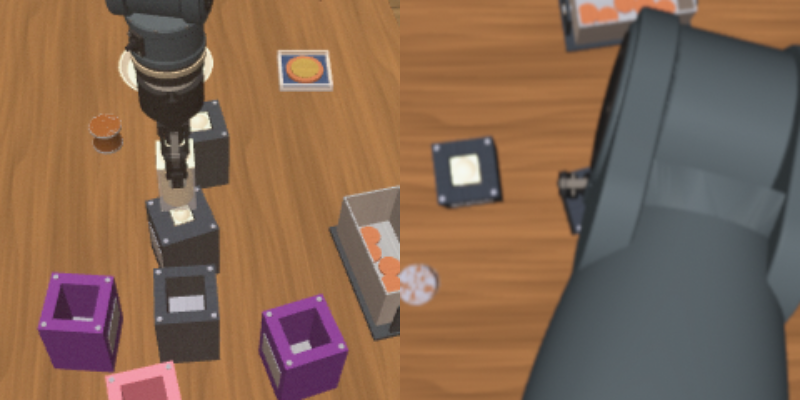

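The tube is held clear of its holder, which now stands empty, and the slim and mid tubes are still latched. I'll carry it to the tray.

Emit:
{"api": "servo_tool", "payload": {
  "targets": [
    [0, 0, 0, -0.001, -0.032, 0, 0.04],
    [0, 0, 0, -0.002, -0.064, 0, 0.04],
    [0, 0, 0, -0.003, -0.096, 0, 0.04],
    [0, 0, 0, -0.004, -0.128, 0, 0.04],
    [0, 0, 0, -0.005, -0.16, 0, 0.04]
  ]
}}

```text
t: 7.02
tcp_pos: [488.2, 4.2, 306.3]
eef_rot: [-179.3, 0.1, 0.1]
ft_force: [-0.4, -0.2, -2.1]
gripper_width: 0.558
grip_force: 38.2
```

Emit:
{"api": "servo_tool", "payload": {
  "targets": [
    [0, 0, 0, -0.001, -0.032, 0, 0.04],
    [0, 0, 0, -0.002, -0.064, 0, 0.04],
    [0, 0, 0, -0.003, -0.096, 0, 0.04],
    [0, 0, 0, -0.004, -0.128, 0, 0.04],
    [0, 0, 0, -0.005, -0.16, 0, 0.04]
  ]
}}

```text
t: 7.43
tcp_pos: [489.9, 34.3, 308.1]
eef_rot: [-177.6, 0.1, 2.9]
ft_force: [0.1, 0.6, -1.8]
gripper_width: 0.557
grip_force: 38.2
```

Emit:
{"api": "servo_tool", "payload": {
  "targets": [
    [0, 0, 0, -0.001, -0.032, 0, 0.04],
    [0, 0, 0, -0.002, -0.064, 0, 0.04],
    [0, 0, 0, -0.003, -0.09, 0, 0.04],
    [0, 0, 0, -0.003, -0.11, 0, 0.04],
    [0, 0, 0, -0.003, -0.12, 0, 0.04]
  ]
}}

```text
t: 7.85
tcp_pos: [489.3, 68.7, 312.8]
eef_rot: [-175.8, 0.1, 6.0]
ft_force: [0.2, 0.4, -2.0]
gripper_width: 0.554
grip_force: 38.3
```

```bash
python3 d.py 488 304.5 135
python3 - <<'E'
from h import *
c=optics.camera("wrist"); cv2.imwrite("pics/w2.png",c["image"])
a=optics.camera("side")["image"][30:230,180:420]
cv2.imwrite("pics/tr.png",np.hstack([cv2.resize(a,(400,333)),cv2.resize(c["image"],(400,333))]))
E
```

```text
t 7.85 tcp [489.27851847  68.67520254 312.76836169] [-1.75750996e+02  9.18001343e-02  6.03485011e+00] delta tool mm [  23.8 -220.8  194.6]
```

View pics/tr.png

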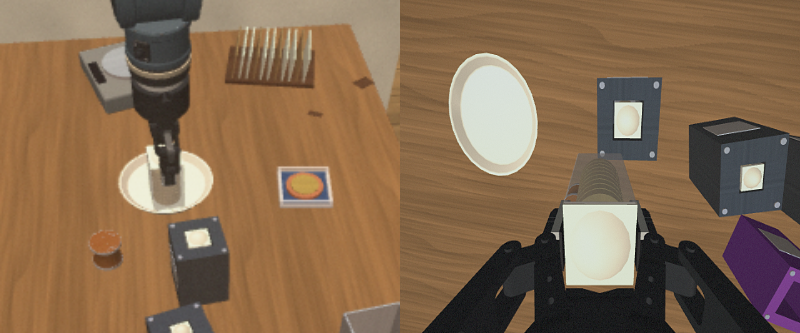

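The arm slowed and began to tilt, so it is likely near a joint limit. I'll check the joints.

```bash
python3 -c "
from h import *
s=sense();print(s['t'],np.round(s['joint_positions'],1),np.round(s['qvel'],1),s['tcp_pos'],s['eef_rot'])"
```

```text
7.95 [  5.9  10.5  -3.7  75.9   4.2 179.9] [-0.5 -0.2 -0.3 -0.1 -0.1 -0. ] [489.35281746  68.36730266 312.71263995] [-1.75761816e+02  9.18457430e-02  6.00311994e+00]
```

```bash
cat > r.py <<'E'
from h import *
from scipy.spatial.transform import Rotation as Ro
import sys
a=[float(v) for v in sys.argv[1:]]; s=sense()
R=Ro.from_euler("xyz",s["eef_rot"],degrees=True); T=Ro.from_euler("xyz",[180,0,a[3]],degrees=True)
print(s["t"],s["tcp_pos"],"rotvec",(R.inv()*T).as_rotvec(degrees=True).round(2),"shift",R.inv().apply(np.array(a[:3])-s["tcp_pos"]).round(1))
E
python3 r.py 489 68.5 310 38
```

```text
7.95 [489.35281746  68.36730266 312.71263995] rotvec [ -4.15  -1.09 -31.99] shift [-0.3  0.   2.7]
```

Emit:
{"api": "servo_tool", "payload": {
  "targets": [
    [-0.8, -0.2, -6.4, 0, 0, 0, 0.04],
    [-1.7, -0.4, -12.8, 0, 0, 0, 0.04],
    [-2.5, -0.7, -19.2, 0, 0, 0, 0.04],
    [-3.3, -0.9, -25.6, 0, 0, 0, 0.04],
    [-4.15, -1.1, -32, 0, 0, 0, 0.04]
  ]
}}

```text
t: 8.37
tcp_pos: [489.3, 68.0, 312.6]
eef_rot: [180.0, 0.0, 38.3]
ft_force: [-0.9, -0.3, -1.7]
gripper_width: 0.559
grip_force: 38.3
```

```bash
python3 r.py 488 304.5 310 50;python3 -c "
from h import *
s=sense();print(np.round(s['joint_positions'],1),s['eef_rot'])"
```

```text
8.3667 [489.25903487  68.00145657 312.5635608 ] rotvec [  0.02   0.04 -11.71] shift [ 145.6 -186.4    2.4]
[  7.9  10.4  -3.7  75.9  -0.  149.6] [1.79977866e+02 3.88087839e-02 3.82908301e+01]
```

Emit:
{"api": "servo_tool", "payload": {
  "targets": [
    [0, 0, -2, 0.015, -0.019, 0, 0.04],
    [0, 0, -5, 0.034, -0.044, 0, 0.04],
    [0, 0, -8, 0.055, -0.07, 0, 0.04],
    [0, 0, -10, 0.077, -0.098, 0, 0.04],
    [0, 0, -11.7, 0.098, -0.125, 0, 0.04]
  ]
}}

```text
t: 8.78
tcp_pos: [489.4, 228.4, 312.8]
eef_rot: [-180.0, -0.0, 49.8]
ft_force: [0.6, 0.7, -2.0]
gripper_width: 0.554
grip_force: 38.3
```

```bash
python3 r.py 488 304.5 310 50
```

```text
8.7833 [489.40079717 228.38973494 312.76002122] rotvec [-0.   -0.01 -0.25] shift [ 57.2 -50.2   2.8]
```

Emit:
{"api": "servo_tool", "payload": {
  "targets": [
    [0, 0, 0, 0.022, -0.019, 0, 0.04],
    [0, 0, 0, 0.04, -0.035, 0, 0.04],
    [0, 0, 0, 0.051, -0.045, 0.005, 0.04],
    [0, 0, 0, 0.057, -0.05, 0.02, 0.04],
    [0, 0, 0, 0.057, -0.05, 0.04, 0.04]
  ]
}}

```text
t: 9.2
tcp_pos: [488.7, 304.6, 272.8]
eef_rot: [180.0, -0.1, 49.8]
ft_force: [-0.1, -0.0, -1.7]
gripper_width: 0.559
grip_force: 38.3
```

Emit:
{"api": "servo_tool", "payload": {
  "targets": [
    [0, 0, 0, 0, 0, 0.025, 0.04],
    [0, 0, 0, 0, 0, 0.05, 0.04],
    [0, 0, 0, 0, 0, 0.072, 0.04],
    [0, 0, 0, 0, 0, 0.09, 0.04],
    [0, 0, 0, 0, 0, 0.1, 0.04]
  ]
}}

```text
t: 9.62
tcp_pos: [487.4, 301.7, 170.1]
eef_rot: [-179.9, 0.2, 49.7]
ft_force: [-0.9, -1.0, -2.0]
gripper_width: 0.558
grip_force: 38.3
```

Emit:
{"api": "servo_tool", "payload": {
  "targets": [
    [0, 0, 0, 0, 0, 0.005, 0.04],
    [0, 0, 0, 0, 0, 0.01, 0.04],
    [0, 0, 0, 0, 0, 0.015, 0.04],
    [0, 0, 0, 0, 0, 0.02, 0.04],
    [0, 0, 0, 0, 0, 0.024, 0.04]
  ]
}}

```text
t: 10.03
tcp_pos: [488.4, 303.1, 148.9]
eef_rot: [180.0, -0.1, 49.7]
ft_force: [-0.4, 0.3, -1.8]
gripper_width: 0.553
grip_force: 38.3
```

```bash
python3 r.py 488 304.5 133 50
python3 - <<'E'
from h import *
c=optics.camera("wrist")
a=optics.camera("side")["image"][50:200,200:380]
cv2.imwrite("pics/tr2.png",np.hstack([cv2.resize(a,(400,333)),cv2.resize(c["image"],(400,333))]))
E
```

```text
10.0333 [488.44543256 303.10958895 148.87956183] rotvec [ 0.   -0.06 -0.3 ] shift [ 0.8 -1.2 15.9]
```

View pics/tr2.png

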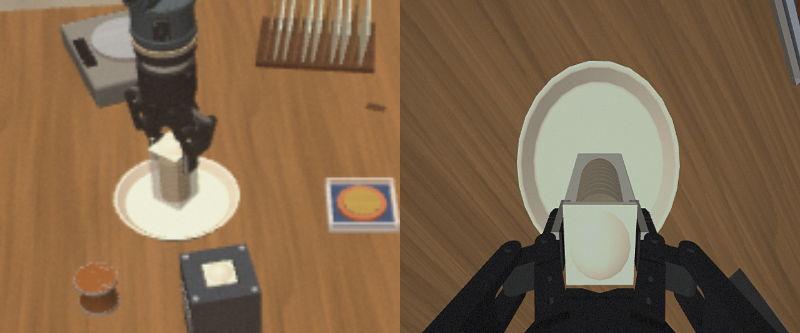

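The tube is upright over the tray's centre, about 15 mm above the floor. I'll lower it gently until it touches.

Emit:
{"api": "servo_tool", "payload": {
  "targets": [
    [0, 0, 0, 0, 0, 0.003, 0.04],
    [0, 0, 0, 0, 0, 0.006, 0.04],
    [0, 0, 0, 0, 0, 0.009, 0.04],
    [0, 0, 0, 0, 0, 0.011, 0.04],
    [0, 0, 0, 0, 0, 0.012, 0.04]
  ]
}}

```text
t: 10.55
tcp_pos: [488.0, 302.9, 136.3]
eef_rot: [-180.0, 0.0, 49.7]
ft_force: [-0.6, -0.7, -1.9]
gripper_width: 0.557
grip_force: 38.3
```

Emit:
{"api": "servo_tool", "payload": {
  "targets": [
    [0, 0, 0, 0, 0, 0.001, 0.04],
    [0, 0, 0, 0, 0, 0.0015, 0.04],
    [0, 0, 0, 0, 0, 0.002, 0.04],
    [0, 0, 0, 0, 0, 0.0025, 0.04],
    [0, 0, 0, 0, 0, 0.003, 0.04]
  ]
}}

```text
t: 10.97
tcp_pos: [488.2, 303.1, 134.4]
eef_rot: [-180.0, -0.0, 49.7]
ft_force: [-2.7, -1.4, 11.1]
gripper_width: 0.559
grip_force: 39.8
```

Contact. I'll ease off a little and let go.

Emit:
{"api": "servo_tool", "payload": {
  "targets": [
    [0, 0, 0, 0, 0, -0.0005, 0.04],
    [0, 0, 0, 0, 0, -0.001, 0.04],
    [0, 0, 0, 0, 0, -0.001, 0.05],
    [0, 0, 0, 0, 0, -0.001, 0.055],
    [0, 0, 0, 0, 0, -0.001, 0.065]
  ]
}}

```text
t: 11.38
tcp_pos: [488.2, 303.0, 134.7]
eef_rot: [-180.0, -0.0, 49.7]
ft_force: [0.7, -0.9, 1.3]
gripper_width: 0.757
grip_force: 0.0
```

Emit:
{"api": "servo_tool", "payload": {
  "targets": [
    [0, 0, 0, 0, 0, 0, 0.085],
    [0, 0, 0, 0, 0, 0, 0.085],
    [0, 0, 0, 0, 0, 0, 0.085],
    [0, 0, 0, 0, 0, 0, 0.085],
    [0, 0, 0, 0, 0, 0, 0.085]
  ]
}}

```text
t: 11.8
tcp_pos: [488.1, 303.0, 134.7]
eef_rot: [-180.0, 0.0, 49.7]
ft_force: [0.3, -1.0, 0.5]
gripper_width: 0.996
grip_force: 0.0
```

Emit:
{"api": "servo_tool", "payload": {
  "targets": [
    [0, 0, 0, 0, 0, -0.01, 0.085],
    [0, 0, 0, 0, 0, -0.03, 0.085],
    [0, 0, 0, 0, 0, -0.06, 0.085],
    [0, 0, 0, 0, 0, -0.09, 0.085],
    [0, 0, 0, 0, 0, -0.12, 0.085]
  ]
}}

```text
t: 12.22
tcp_pos: [487.9, 302.8, 256.8]
eef_rot: [-180.0, -0.0, 49.7]
ft_force: [0.3, 1.0, -0.2]
gripper_width: 0.99
grip_force: 0.0
```

Emit:
{"api": "servo_tool", "payload": {
  "targets": [
    [0, 0, 0, 0, 0, -0.01, 0.085],
    [0, 0, 0, 0, 0, -0.01, 0.085],
    [0, 0, 0, 0, 0, -0.01, 0.085],
    [0, 0, 0, 0, 0, -0.01, 0.085],
    [0, 0, 0, 0, 0, -0.01, 0.085]
  ]
}}

```text
t: 12.63
tcp_pos: [487.6, 302.6, 263.2]
eef_rot: [-179.9, 0.1, 49.7]
ft_force: [-0.6, -0.1, -0.7]
gripper_width: 0.994
grip_force: 0.0
```

Run:
```python
from h import *
c=optics.camera("wrist")
a=optics.camera("side")["image"][50:250,190:430]
cv2.imwrite("pics/end.png",np.hstack([cv2.resize(a,(400,333)),cv2.resize(c["image"],(400,333))]))
```

```text
(no output)
```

View pics/end.png

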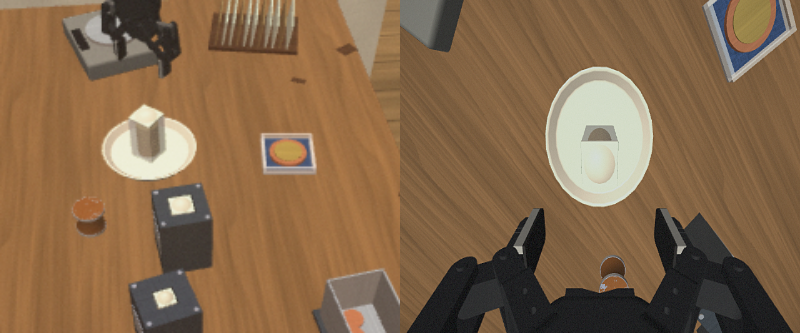

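The tube stands upright in the middle of the tray at (147,130) in the side crop, and the gripper is clear of it. The other two tubes are still latched.

```bash
python3 -c "
from h import *
print(robot.hand_in())"
```

```text
the job is handed in; nothing more can be done
None
```

The widest tube was pressed, released, drawn out and stood upright in the middle of the tray, the other two tubes looked still latched in the last pictures, and the job is handed in (no verdict was returned).

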